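Load a plaster mould in a quick-release clamp

ROBOT

A 6-joint arm with a two-finger parallel gripper is mounted at the origin on the work surface; the furniture and walls round the work are solid. World frame = base frame: x ahead of the robot, y to its left, z up, the work surface at z = 0. Lengths are in m, angles in rad, forces in N, time in s.
With the tool pointing down it reaches from about 0.325 to 0.775 m from the base axis. Payload 5.5 kg.
Tool frame: the origin (TCP) lies midway between the tips of the shut fingers; the grasp point (between the pads) lies 19 mm behind it; z points along the fingers, y is the line along which they close (so a half turn about z gives the same grasp; the last joint's range is limited). The gripper opens to 85 mm and grips with 20 to 120 N. Pads are 22 mm wide; open, the fingers measure 114 mm over their backs; the gripper's body (76 mm by 85 mm) begins 54 mm behind the grasp point. The pads swing forward as they close: fully open they stand 13 mm farther back than shut.
Start: joints at [-1.391, 0.091, 1.231, -0, 1.82, -0.057], TCP at [0.141, -0.583, 0.231] pointing down, gripper open.
Joint ranges: [-2.87, 2.87], [-0.86, 2.18], [0.17, 2.46], [-1.51, 4.65], [0.06, 2.69], [-2.65, 2.65]. Speed limits (rad/s): [2.57, 2.57, 3.01, 3.14, 3.14, 3.14].

INTERFACE

Orientations are given as a rotation vector (axis times angle).
In Python, from plant import manip gives the robot as it stands.
- The arm moves only by the shell command python3 -m inch 'ROWS' [FORCE]. ROWS is text: rows parted by semicolons, each of 7 numbers parted by spaces: the shift along the tool's x, y, z in m, then the turn, a rotation vector about the tool's x, y, z in rad, then the gripper command: -1 is fully open, 1 is shut, values between are in proportion. A call has exactly 5 rows; each row is the pose to reach, as a shift and turn from the pose commanded when the call began, along the tool's axes at that moment; what a row does not reach only later rows make up. A row lasts 1/8 s, in which the tool goes at most 62.5 mm and 10.7 degrees, less where a joint would pass 70% of its speed; a pose out of reach is approached as far as the arm can. A call with a gripper value outside its range is refused whole. The fingers move at their own pace and stop on an object; FORCE is the grip in N (left out, the last holds). Time passes only in rows, so rows that repeat a pose let the fingers close, or fill a call up. It gives the time, the measured TCP pose, the force, the opening and the grip force at its end, in the units of the state.
- manip.get_obs(): the state, without advancing time (a new reading comes with each control period).
- manip.read_camera(name): name is "side" or "top"; returns a dict with "image" (480x640x3 uint8, blue, green, red), "z_map" (480x640 float32, m along the optical axis (not along the pixel's ray), 0 where there is no reading), "camera_matrix" (3x3 intrinsics, pixels), "dist" ([k1, k2, p1, p2, k3] as OpenCV has them; the pictures are not rectified), "extrinsics" (4x4, takes a point from world to camera coordinates). Camera axes: x right, y up, looking along -z (the intrinsics and any distortion apply to the point x, -y, -z); pixel columns grow to the right and rows downward; lengths in m; the calibration is good to about 2 mm. A picture is of the moment at which its call begins.
- manip.close_job(): hands the job in; it is judged then, once.
The state is a dict: "t": time; "joint_positions": joint angles; "qd": joint speeds; "joint_efforts": joint torques, N m; "tcp_pos": TCP position; "orientation": TCP orientation; "wrist_force": force on the tool from outside, world axes, zero at the start; "ft_torque": the same for the moment, N m; "grip_width": opening from 0.0 (shut) to 1.0 (fully open); "grasp_force": force on a finger pad.
Only numpy, scipy, OpenCV 4.12 (cv2) and the standard library are available. Lean on these libraries where they do the work, as an engineer would, in place of code of your own. Each camera call takes 0.05 s, during which the arm holds its last target. There are 200 camera calls.

TASK

Load the small plaster mould into the quick-release clamp: first flip the cam lever up open, then turn the adjusting nut counter-clockwise until its pointed nose points at the little index rib on its housing, so that the jaws will grip with the right tension. Then stand the mould upright on the clamp bed between the jaws, its long side along the clamp, and flip the lever fully home so that the spring pad presses on it; in its plywood slot the mould can be taken only by its ends, which the jaws must have free, so you will need to put it down somewhere clear on the way and take it again by its sides. Do not tip the mould over, and leave the wooden plug, the clay vase and the bowl where they are.

Things in the scene. Friction and masses are not known exactly. Their poses are not given: they have to be found in the camera images.
- clamp: Quick-release clamp fixed to the bench, 245 mm long, 84 mm wide; origin on the bench under the middle of its bed. x runs along it from the lever end to the nut end, y across, z up. The steel bed between the jaws is 44 mm wide, its top at z = 10 mm. Cam housing at x -69 to -121 mm, fork up to z = 62 mm; lever pivot at x = -95, z = 52 mm, axis along y.
- nut_index (a point): Top of the index rib, an aluminium pip 6 mm wide and 14 mm long on the -y edge of the grey nut housing (clamp x 62 to 125 mm, 56 mm wide, top z = 48 mm), 29 mm from the nut's axis; its top is 55 mm above the bench. Axes as the clamp's.
- pocket (a point): Where the mould's underside centre belongs before closing: on the bed's top midway between the open jaws with the nut at its index (clamp x = -2 mm). Axes as the clamp's. Aluminium jaw plates 60 mm wide, z 12 to 59 mm, on both sides in x; gap with the lever open: 55 to 62 mm at the start (too small), 71 mm with the nut at its index; the lever closes it 12 mm.
- lever (a joint): Cam lever, hinged across the clamp at its -x end: 0 = closed (fully home, lying level towards the clamp's -x), grows as its ball rises, 1.6 rad = fully open, upright. The start is 0 to 0.15. It stays where it is left; it needs 3 to 6 N at the ball. Opening draws the spring pad back evenly, 7.5 mm per rad.
- lever_ball (a point): Centre of the black ball (22 mm diameter) at the free end of the lever, 80 mm from the pivot; 52 mm above the bench when closed, 132 mm when open.
- nut (a joint): Brass adjusting nut, angle about a vertical axis, rad; grows counter-clockwise seen from above, which opens the jaws 9.5 mm per rad. Range 0 to 2.9; starts at 0.5 to 1.2; the nose points at the index rib at 2.2. At angle q the nose points (q - 2.2 - pi/2) rad from clamp x towards clamp y. Stays where it is left (0.22 N m).
- nut_grip (a point): Point on the nut's axis, 72 mm above the bench, at a good height to grip it: the nut is a brass bar 40 mm long, 16 mm thick, z 58 to 84 mm, on a 34 mm round flange; the bar lies along its pointed nose, which tapers a further 12 mm at one end.
- pad (a joint): How far the spring-loaded jaw pad is pushed back, m: 0 = free, 0.010 = bottomed. 2 N preload and 2.5 N per mm. With the nut at the index and the mould in, it is pushed back 4.7 mm when the lever is home; each rad of the nut changes this by 9.5 mm.
- slot: Plywood drying slot fixed to the bench; origin on the bench under its middle, x along the slot. Floor 6 mm thick, 56 mm long and 70 mm wide; two walls 50 mm long, 6 mm thick, with inner faces at y = -21 and +21 mm, top z = 58 mm. The mould stands in it with its ends sticking out of the slot's open ends.
- mould: Closed two-part plaster mould, a block 64 mm (its x) by 36 mm (y) by 50 mm high, rubber band round it, dark pour hole on top, 0.11 to 0.22 kg; origin under its centre, z up. In the slot its x lies along the slot and only its ends (64 mm apart) can be gripped; in the clamp its x lies along the clamp's x, either way round, the jaws cover the ends and it must be held by the sides 36 mm apart.
- plug: Turned wooden plug, bystander, 40 mm diameter, 62 mm high; origin under its centre.
- vase: Grey-brown clay vase, bystander, 70 mm diameter, 87 mm high; origin under its centre.
- bowl: Small bowl, bystander, 68 mm diameter, 32 mm high; origin under its centre.
Mind the look-alikes: they are no part of the job. Leave any turquoise look-alike of the mould alone.

How it is judged:
On the way, in this order (a step that is already met when the one before it is completed fails the run):
1. the cam lever is flipped open (value of joint lever above 1.3 rad), for 0.2 s.
2. with the lever open, the nut is turned out far enough for the mould to fit (value of joint lever above 1.1 rad and value of joint nut above 1.7 rad), for 0.2 s.
3. the mould stands on the clamp bed between the open jaws (value of joint lever above 1 rad and x of mould in the frame of clamp between -0.012 and 0.012 m and y of mould in the frame of clamp between -0.012 and 0.012 m and z of mould in the frame of clamp below 0.014 m), for 0.2 s.
At the end, for the whole second after the job is handed in: The lever is home (under 0.15 rad), the mould stands upright on the clamp bed with its length along the clamp (within 0.1 rad), within 12 mm of the clamp's centre line, and the spring pad is pushed back between 1.5 and 8 mm by it; everything at rest (value of joint lever below 0.15 rad and value of joint pad between 0.0015 and 0.008 m and y of mould in the frame of clamp between -0.012 and 0.012 m and z of mould in the frame of clamp between 0.007 and 0.014 m and angle between the x axis of mould and the x axis of clamp, either way round below 0.1 rad and angle between mould's own z axis and vertical below 0.08 rad and linear speed of mould below 0.01 m/s); the robot touches nothing.
It fails at once if the mould is tipped over (angle between mould's own z axis and vertical above 0.7 rad).
It fails at once if the wooden plug is disturbed (distance of plug from where it was at the start of the episode above 0.025 m or angle between plug's own z axis and vertical above 0.5 rad).
It fails at once if the vase is disturbed (distance of vase from where it was at the start of the episode above 0.025 m or angle between vase's own z axis and vertical above 0.5 rad).
It fails at once if the bowl is disturbed (distance of bowl from where it was at the start of the episode above 0.025 m or angle between bowl's own z axis and vertical above 0.5 rad).
It also fails if it takes over 72 s, if anything falls off the work surface, if the arm or the gripper's body presses on something with over 40 N, if the wrist force passes 120 N, or if a joint passes its speed limit or range.

## Working session

There is one attempt and no reset: what is moved stays moved. The work goes in short steps, Python scripts to look and compute and a shell command to move; the robot and the scene stay as the last step left them, time stands still between calls to the robot, and variables do not carry over. Pictures are saved under pics/ and viewed, at most 10 in all, crops included, and the job is handed in when it is done.

```bash
ls; mkdir -p pics; python3 - <<'E'
from plant import manip
import cv2,numpy as np
for n in("top","side"):
    c=manip.read_camera(n);cv2.imwrite(f"pics/{n}0.png",c["image"]);np.savez(f"{n}0.npz",**c)
    print(n,c["camera_matrix"].tolist(),c["dist"],np.round(c["extrinsics"],3).tolist())
o=manip.get_obs();print(o)
E
```

```text
pics
top [[502.52830876066275, 0.0, 307.3807694225637], [0.0, 502.52830876066275, 242.65397948551052], [0.0, 0.0, 1.0]] [-0.02142113  0.          0.          0.          0.        ] [[-0.056, -0.998, 0.001, 0.094], [0.978, -0.055, 0.201, -0.519], [-0.2, 0.012, 0.98, -1.344], [0.0, 0.0, 0.0, 1.0]]
side [[503.1831713129253, 0.0, 321.78865934803287], [0.0, 503.1831713129253, 241.65065226921197], [0.0, 0.0, 1.0]] [0.02949847 0.         0.         0.         0.        ] [[0.991, -0.133, -0.026, -0.488], [0.089, 0.499, 0.862, -0.132], [-0.102, -0.856, 0.507, -1.04], [0.0, 0.0, 0.0, 1.0]]
{'t': 0.1, 'joint_positions': array([-1.39067680e+00,  9.18287668e-02,  1.23179114e+00,  3.97009465e-05,
        1.81981015e+00, -5.66986335e-02]), 'qd': array([ 2.16661784e-05, -1.49540230e-03, -2.28518872e-03,  6.67046807e-05,
        1.19998222e-03, -5.94913154e-04]), 'joint_efforts': array([ 3.70912705e-03, -4.60215890e+01, -4.19219470e+01,  1.06210200e-04,
        1.05960231e-02,  5.03706261e-06]), 'tcp_pos': array([ 0.14073173, -0.58299499,  0.23022239]), 'orientation': array([-3.11776946e+00, -3.70922709e-01,  1.17588330e-04]), 'wrist_force': array([ 0.52457237,  0.10074456, -0.56221767]), 'ft_torque': array([ 0.00035141, -0.01452567, -0.00644799]), 'grasp_force': 0.0, 'grip_width': 1.0000699594569238}
```

View pics/top0.png

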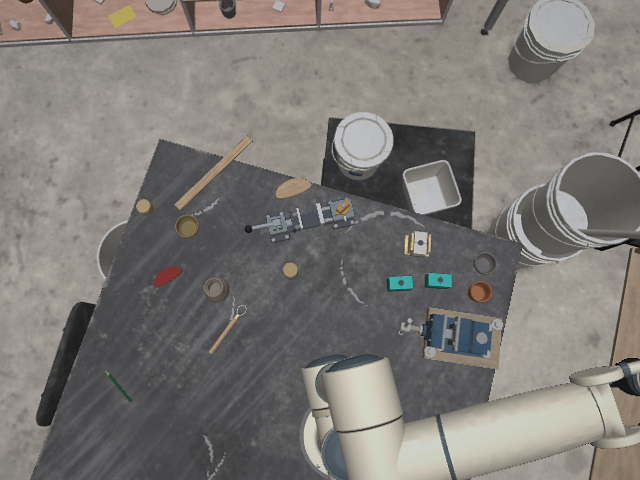

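View pics/side0.png

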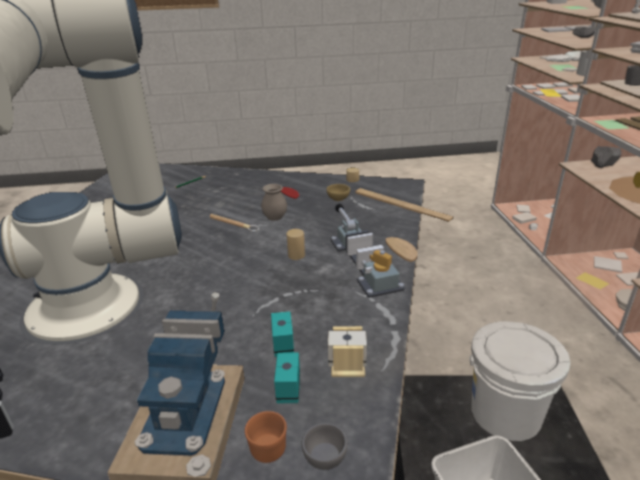

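The top view shows the clamp at about (245–355, 200–240), ball at (249,229), nut at (342,207), mould in its slot at (419,244), plug (290,270), vase (216,289), bowl (187,226). The side view agrees: nut (380,262), mould (347,345). Next I'll write helpers and take close crops.

```bash
cat > h.py <<'E'
import numpy as np,cv2
def ld(f): return dict(np.load(f))
def ray(c,u,v):
    p=cv2.undistortPoints(np.array([[[u,v]]],float),c["camera_matrix"],c["dist"])[0,0]
    E=c["extrinsics"];R=E[:3,:3]
    return -R.T@E[:3,3], R.T@np.array([p[0],-p[1],-1.])
def onz(c,u,v,z):
    o,d=ray(c,u,v);return o+d*(z-o[2])/d[2]
def dep(c,u,v):
    o,d=ray(c,u,v);return o+d*c["z_map"][int(round(v)),int(round(u))]
def cloud(c):
    v,u=np.mgrid[:480,:640];p=cv2.undistortPoints(np.stack([u,v],-1).reshape(-1,1,2).astype(float),c["camera_matrix"],c["dist"]).reshape(480,640,2)
    z=c["z_map"].astype(float);P=np.stack([p[...,0]*z,-p[...,1]*z,-z],-1);E=c["extrinsics"]
    W=(P-E[:3,3])@E[:3,:3];W[z==0]=np.nan;return W
E
python3 - <<'E'
from h import *
t=ld("top0.npz");s=ld("side0.npz")
a=cv2.resize(t["image"][190:250,240:360],(800,400),interpolation=cv2.INTER_CUBIC)
b=cv2.resize(t["image"][220:264,395:445],(227,200),interpolation=cv2.INTER_CUBIC)
d=cv2.resize(s["image"][195:300,325:415],(171,200),interpolation=cv2.INTER_CUBIC)
e=cv2.resize(s["image"][320:380,320:375],(183,200),interpolation=cv2.INTER_CUBIC)
o=np.zeros((600,800,3),np.uint8);o[:400]=a;o[400:,:227]=b;o[400:,230:401]=d;o[400:,405:588]=e
cv2.imwrite("pics/crop0.png",o)
W=cloud(t)
for n,(u,v) in dict(ball=(249,229),nut=(342,207),mould=(419,244),plug=(290,270),vase=(216,289),bowl=(187,226),tq1=(400,283),tq2=(439,280)).items():
    print(n,dep(t,u,v).round(3))
Ws=cloud(s)
# mould top from both cams
for n,Q,im,(v0,v1,u0,u1) in(("top",W,t["image"],(225,262,398,438)),("side",Ws,s["image"],(320,380,320,375))):
    q=Q[v0:v1,u0:u1].reshape(-1,3);print(n,[np.isnan(q[:,2]).mean()],np.histogram(q[:,2],bins=np.arange(0,.08,.004))[0])
E
```

```text
ball [0.567 0.224 0.07 ]
nut [ 0.614 -0.036  0.077]
mould [ 0.499 -0.241  0.067]
plug [0.447 0.116 0.068]
vase [0.413 0.328 0.01 ]
bowl [0.601 0.409 0.008]
tq1 [ 0.397 -0.182  0.051]
tq2 [ 0.399 -0.29   0.05 ]
top [np.float64(0.0033783783783783786)] [358 112  31  11  10  10   8   8  10  18  10  21  55 153 157  48   1   0
   0]
side [np.float64(0.0024242424242424242)] [1211  174   81   72   68   58   70   65   73   72   63   66   76  164
  664   31    0    0    0]
```

View pics/crop0.png

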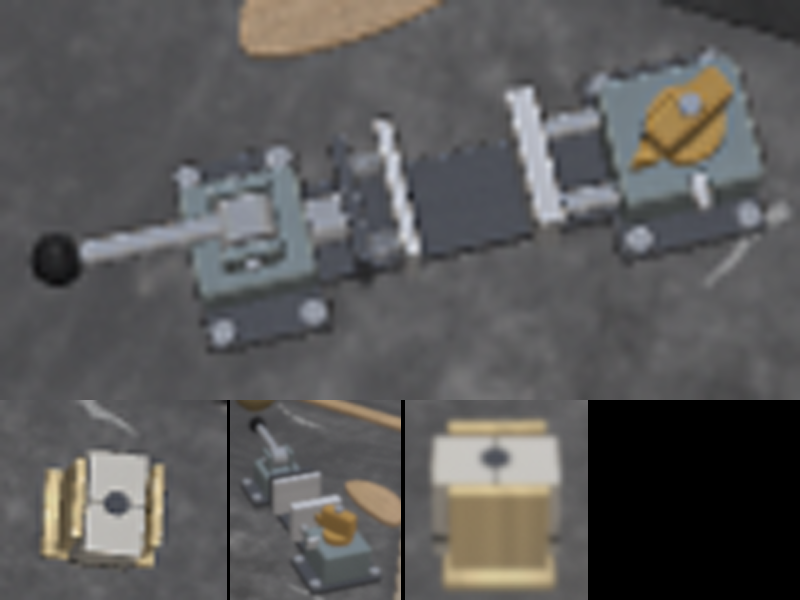

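The crop shows the lever lying towards image left (ball at (249,229) full-frame), jaw plates white, rib at crop (702,190), and the nose pointing down-left (tip at crop (637,165)). The mould's length runs up and down in the image (world x). Now I'll fit these.

```bash
cat > fit.py <<'E'
from h import *
def run(f):
  for n in("top","side"):
    c=ld(f%n);W=cloud(c);im=c["image"];hsv=cv2.cvtColor(im,cv2.COLOR_BGR2HSV).astype(int);H,S,V=hsv[...,0],hsv[...,1],hsv[...,2];Z=W[...,2]
    near=lambda x,y,r:np.hypot(W[...,0]-x,W[...,1]-y)<r
    def rect(name,m,z):
        m=m.astype(np.uint8);k,l,st,_=cv2.connectedComponentsWithStats(m)
        if k<2: print(n,name,"none");return
        i=1+st[1:,4].argmax();q=W[l==i]
        vv,uu=np.nonzero(l==i);P=np.array([onz(c,u,v,z)[:2] for u,v in zip(uu,vv)])
        r=cv2.minAreaRect((P*1000).astype(np.float32));print(n,name,len(P),"mean",P.mean(0).round(4),"zmed",round(float(np.nanmedian(q[:,2])),3),"rect",np.round(r[0],1),np.round(r[1],1),round(r[2],1))
    brass=(H>12)&(H<24)&(S>130)&(V>100)
    rect("brass",brass&near(.61,-.04,.06)&(Z>.05),.075)
    rect("brasstop",brass&near(.61,-.04,.06)&(Z>.072),.080)
    rect("house",(H>70)&(H<110)&(S>20)&(S<90)&(Z>.042)&(Z<.054)&near(.61,-.04,.08),.048)
    rect("camhouse",(H>70)&(H<110)&(S>20)&(S<90)&(Z>.030)&(Z<.07)&near(.58,.15,.08),.055)
    rect("ball",(V<45)&(Z>.03)&near(.567,.224,.05),.058)
    w=(S<35)&(V>150)&(Z>.045)&(Z<.068)
    rect("jaw1",w&near(.60,.085,.06)&(W[...,1]>.06),.059);rect("jaw2",w&near(.60,.03,.06)&(W[...,1]<.055)&(W[...,1]>.01),.059)
    rect("rib",(S<40)&(V>140)&(Z>.045)&(Z<.065)&near(.60,-.04,.06)&(W[...,1]<-.02),.055)
    rect("mouldtop",(S<40)&(V>140)&(Z>.048)&(Z<.065)&near(.50,-.24,.06),.056)
    rect("plug",(H>8)&(H<25)&(Z>.055)&near(.45,.116,.05),.062)
run("%s0.npz")
E
python3 fit.py
```

```text
top brass 90 mean [ 0.6105 -0.0367] zmed 0.08 rect [612.4 -35.6] [31.6 42.1] 78.0
top brasstop 49 mean [ 0.6144 -0.0373] zmed 0.085 rect [616.1 -38.4] [13.8 36.2] 42.3
top house 194 mean [ 0.6145 -0.0355] zmed 0.048 rect [616.2 -37. ] [53.4 58. ] 9.8
top camhouse 182 mean [0.5791 0.1462] zmed 0.042 rect [580.7 148.4] [46.8 50.7] 11.2
top ball 38 mean [0.5704 0.2278] zmed 0.068 rect [570.8 228.4] [20.  16.7] 15.9
top jaw1 42 mean [0.5946 0.0838] zmed 0.059 rect [595.   83.9] [57.2  5.4] 10.6
top jaw2 78 mean [0.6051 0.0251] zmed 0.059 rect [605.3  25. ] [57.3 10.9] 10.1
top rib 9 mean [ 0.5879 -0.0432] zmed 0.055 rect [587.3 -43. ] [ 2.8 11.6] 85.9
top mouldtop 253 mean [ 0.5058 -0.248 ] zmed 0.056 rect [ 505.7 -247.8] [35.2 63.2] 80.3
top plug 168 mean [0.4495 0.1165] zmed 0.062 rect [450.7 116.4] [38.2 38.6] 87.0
side brass 237 mean [ 0.6087 -0.053 ] zmed 0.071 rect [610.7 -49.6] [37.1 71.3] 0.9
side brasstop 109 mean [ 0.6113 -0.0468] zmed 0.079 rect [611.  -45.7] [25.8 42.5] 41.3
side house 192 mean [ 0.6149 -0.0593] zmed 0.048 rect [614.9 -54.1] [55.  41.3] 5.2
side camhouse 121 mean [0.5718 0.1153] zmed 0.042 rect [575.6 121.8] [46.9 49.7] 8.5
side ball 18 mean [0.5662 0.2381] zmed 0.067 rect [566.9 234.8] [28.1 10.1] 79.4
side jaw1 51 mean [0.5931 0.0829] zmed 0.059 rect [593.4  82.9] [55.2  9.2] 11.5
side jaw2 102 mean [0.603  0.0245] zmed 0.059 rect [602.9  24.5] [57.3 16.5] 7.7
side rib 25 mean [ 0.5873 -0.0399] zmed 0.054 rect [588.1 -39.4] [20.6 10.8] 62.8
side mouldtop 492 mean [ 0.5031 -0.248 ] zmed 0.057 rect [ 502.4 -249.3] [39.9 62.8] 78.1
side plug 164 mean [0.4466 0.1119] zmed 0.063 rect [446.2 110.4] [51.5 39. ] 84.2
```

```bash
cat > g.py <<'E'
import sys,numpy as np
from scipy.spatial.transform import Rotation as R
from plant import manip
# usage: g.py x y z theta(deg, world direction of tool y)
def go(x,y,z,th):
    o=manip.get_obs();Rc=R.from_rotvec(o["orientation"]);a=np.radians(th)
    yt=[np.cos(a),np.sin(a),0];zt=[0,0,-1];xt=np.cross(yt,zt)
    Rt=R.from_matrix(np.c_[xt,yt,zt])
    print("goal",(x,y,z,th),"shift",Rc.inv().apply(np.array([x,y,z])-o["tcp_pos"]).round(4),"turn",(Rc.inv()*Rt).as_rotvec().round(4),"now",o["tcp_pos"].round(4),"F",o["wrist_force"].round(1),"t",round(o["t"],2))
if __name__=="__main__":
    v=list(map(float,sys.argv[1:]))
    for i in range(0,len(v),4): go(*v[i:i+4])
E
python3 g.py .569 .2275 .2 10.2; python3 -m inch '0.606 -0.687 0.03 0 0 -1.511 -1;0.606 -0.687 0.03 0 0 -1.511 -1;0.606 -0.687 0.03 0 0 -1.511 -1;0.606 -0.687 0.03 0 0 -1.511 -1;0.606 -0.687 0.03 0 0 -1.511 -1' 25;python3 g.py .569 .2275 .2 10.2
```

```text
goal (0.569, 0.2275, 0.2, 10.2) shift [ 0.6065 -0.6873  0.0316] turn [-1.400e-03 -1.500e-03 -1.512e+00] now [ 0.1407 -0.583   0.2302] F [ 0.5  0.1 -0.6] t 0.1
t: 0.72
tcp_pos: [0.2871, -0.3052, 0.2205]
orientation: [-2.61, -1.748, -0.0]
wrist_force: [1.7, 0.7, 0.0]
grip_width: 0.998
grasp_force: 0.0
goal (0.569, 0.2275, 0.2, 10.2) shift [0.5999 0.0577 0.0208] turn [ 0.000e+00 -4.000e-04 -5.688e-01] now [ 0.2871 -0.3052  0.2205] F [1.7 0.7 0. ] t 0.72
```

```bash
python3 -m inch '0.6 0.0577 0.02 0 0 -0.569 -1;0.6 0.0577 0.02 0 0 -0.569 -1;0.6 0.0577 0.02 0 0 -0.569 -1;0.6 0.0577 0.02 0 0 -0.569 -1;0.6 0.0577 0.02 0 0 -0.569 -1';python3 g.py .569 .2275 .2 10.2
```

```text
t: 1.35
tcp_pos: [0.4347, -0.0298, 0.2105]
orientation: [2.021, 2.404, -0.0]
wrist_force: [1.0, -0.6, 0.3]
grip_width: 1.003
grasp_force: 0.0
goal (0.569, 0.2275, 0.2, 10.2) shift [0.2304 0.1765 0.0104] turn [ 0.0003  0.0003 -0.0053] now [ 0.4347 -0.0298  0.2105] F [ 1.  -0.6  0.3] t 1.35
```

```bash
python3 -m inch '0.2304 0.1765 0.01 0 0 -0.005 -1;0.2304 0.1765 0.01 0 0 -0.005 -1;0.2304 0.1765 0.01 0 0 -0.005 -1;0.2304 0.1765 0.01 0 0 -0.005 -1;0.2304 0.1765 0.05 0 0 -0.005 -1' >/dev/null;python3 g.py .569 .2275 .04 10.2
```

```text
goal (0.569, 0.2275, 0.04, 10.2) shift [-0.001  -0.0027  0.1232] turn [ 0.0064 -0.0012  0.0013] now [0.5708 0.2286 0.1632] F [ 0.5 -0.5 -0.4] t 1.98
```

```bash
python3 -m inch '0 0 0.05 0 0 0 -1;0 0 0.1 0 0 0 -1;0 0 0.12 0 0 0 -1;0 0 0.12 0 0 0 -0.3;0 0 0.12 0 0 0 0.5' 25; python3 -m inch '0 0 0 0 0 0 1;0 0 0 0 0 0 1;0 0 0 0 0 0 1;0 0 0 0 0 0 1;0 0 0 0 0 0 1';python3 g.py .569 .2275 .04 10.2; python3 - <<'E'
from plant import manip
from h import *
c=manip.read_camera("side")
cv2.imwrite("pics/grip.png",cv2.resize(c["image"][150:290,280:420],(560,560)))
E
```

```text
t: 2.6
tcp_pos: [0.5701, 0.2257, 0.0436]
orientation: [2.015, 2.408, 0.006]
wrist_force: [0.5, -0.8, 0.8]
grip_width: 0.601
grasp_force: 0.0
t: 3.22
tcp_pos: [0.569, 0.2257, 0.0411]
orientation: [2.015, 2.409, 0.002]
wrist_force: [-0.6, 2.1, 3.8]
grip_width: 0.231
grasp_force: 24.3
goal (0.569, 0.2275, 0.04, 10.2) shift [0.0018 0.0003 0.0011] turn [ 0.0012 -0.0005 -0.0004] now [0.569  0.2257 0.0411] F [-0.6  2.1  3.8] t 3.23
```

View pics/grip.png

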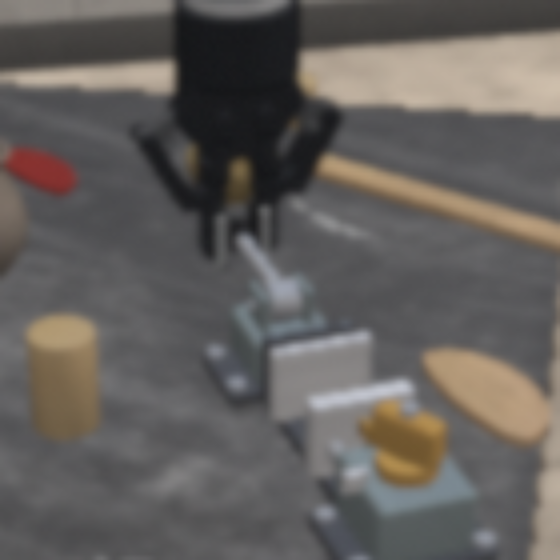

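The gripper holds the ball (fingers at crop (235,235)). Swinging it up along the arc.

```bash
python3 -m inch '-0.0014 0 -0.0103 0 0 0 1;-0.0047 0 -0.0218 0 0 0 1;-0.0096 0 -0.0328 0 0 0 1;-0.0161 0 -0.0428 0 0 0 1;-0.0241 0 -0.0518 0 0 0 1' 30; python3 -m inch '-0.0092 0 -0.0077 0 0 0 1;-0.0194 0 -0.0139 0 0 0 1;-0.0305 0 -0.0185 0 0 0 1;-0.0437 0 -0.0217 0 0 0 1;-0.057 0 -0.0226 0 0 0 1'; python3 -m inch '0 0 0 0 0 0 1;0 0 0 0 0 0 0.6;0 0 0 0 0 0 0;0 0 0 0 0 0 0;0 0 0 0 0 0 0'; python3 - <<'E'
from plant import manip
from h import *
c=manip.read_camera("side")
cv2.imwrite("pics/open.png",cv2.resize(c["image"][150:290,280:420],(560,560)))
E
```

```text
t: 3.9
tcp_pos: [0.573, 0.2012, 0.0925]
orientation: [-2.016, -2.409, 0.0]
wrist_force: [5.2, 2.4, -6.2]
grip_width: 0.233
grasp_force: 29.5
t: 4.53
tcp_pos: [0.5829, 0.1442, 0.116]
orientation: [2.016, 2.409, -0.001]
wrist_force: [-0.3, 0.2, -0.0]
grip_width: -0.002
grasp_force: 0.0
t: 5.15
tcp_pos: [0.5829, 0.1458, 0.115]
orientation: [-2.015, -2.41, 0.0]
wrist_force: [0.5, -0.1, -0.1]
grip_width: 0.502
grasp_force: 0.0
```

View pics/open.png

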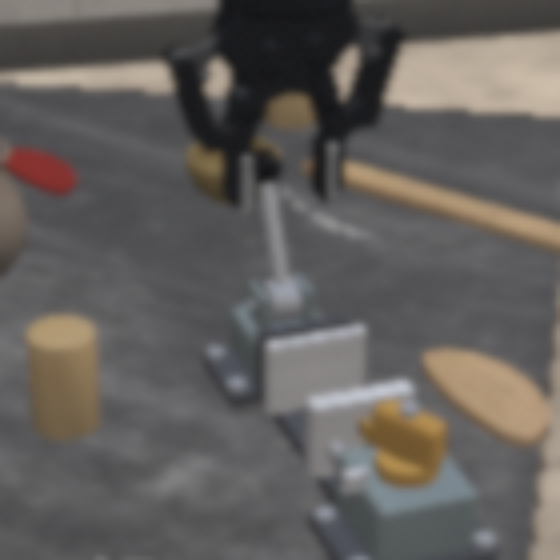

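The lever stands nearly upright, but the ball slipped out late on; it is at crop (265,163). I'll measure its angle by casting the ray onto the clamp's mid-plane.

```bash
cat >> h.py <<'E'
O=np.array([.5985,.055,0]);a=np.radians(-79.8);CX=np.array([np.cos(a),np.sin(a),0]);CY=np.array([-np.sin(a),np.cos(a),0])
def C(p): p=np.asarray(p)-O; return np.array([p@CX,p@CY,p[2]])
def onplane(c,u,v):
    o,d=ray(c,u,v);return C(o+d*(((O-o)@CY)/(d@CY)))
E
python3 - <<'E'
from h import *
c=ld("side0.npz");p=onplane(c,346.2,190.8);print(p,np.arctan2(p[2]-.052,-.095-p[0]))
d=dep(c,346,191)
from plant import manip
c=manip.read_camera("side");im=c["image"];W=cloud(c)
sub=im[180:200,335:355].max(2);print(sub.min());v,u=np.nonzero(sub<45);print(len(u),u.mean()+335,v.mean()+180)
o=manip.get_obs();print(C(o["tcp_pos"]), np.median([C(W[190,346]),C(W[191,347])],0))
t=manip.read_camera("top");cv2.imwrite("pics/top_open.png",cv2.resize(t["image"][160:260,230:370],(800,571),interpolation=cv2.INTER_CUBIC))
E
```

```text
[-1.20185251e-01  6.93889390e-17  1.31001104e-01] 1.2621857564676378
23
126 340.25396825396825 187.77777777777777
[-0.09204074  0.0007052   0.1150548 ] [-1.18073621e-01 -2.91187634e-05  1.32681114e-01]
```

```bash
python3 -m inch '0.02 0 0.005 0 0 0 0;0.028 0 0.008 0 0 0 0;0.028 0 0.008 0 0 0 0.3;0.028 0 0.008 0 0 0 1;0.028 0 0.008 0 0 0 1' 40; python3 -m inch '0 0 0 0 0 0 1;0 0 0 0 0 0 1;0 0 0 0 0 0 1;0 0 0 0 0 0 1;-0.003 0 -0.001 0 0 0 1';  python3 -m inch '-0.005 0 -0.002 0 0 0 1;-0.01 0 -0.003 0 0 0 1;-0.015 0 -0.004 0 0 0 1;-0.02 0 -0.004 0 0 0 1;-0.023 0 -0.004 0 0 0 1'; python3 -m inch '0 0 0 0 0 0 1;0 0 0 0 0 0 0;0 0 0 0 0 0 0;0 0 -0.03 0 0 0 0;0 0 -0.06 0 0 0 0';python3 - <<'E'
from h import *
from plant import manip
c=manip.read_camera("side");W=cloud(c);m=(c["image"].max(2)<45)
Cw=(W-O)@np.c_[CX,CY,[0,0,1]]
k=m&(abs(Cw[...,1])<.02)&(Cw[...,0]<-.06)&(Cw[...,0]>-.19)&(Cw[...,2]<.143)&(Cw[...,2]>.04)
v,u=np.nonzero(k);print(len(u),u.mean(),v.mean(),np.median(Cw[k],0))
p=onplane(c,u.mean(),v.mean());print(p,np.arctan2(p[2]-.052,-.095-p[0]))
cv2.imwrite("pics/open2.png",cv2.resize(c["image"][150:290,280:420],(560,560)))
E
python3 g.py .6155 -.037 .15 42
```

```text
t: 5.92
tcp_pos: [0.5779, 0.1735, 0.107]
orientation: [-2.015, -2.409, -0.001]
wrist_force: [0.0, 3.8, -1.1]
grip_width: 0.23
grasp_force: 39.1
t: 6.55
tcp_pos: [0.5785, 0.1704, 0.1082]
orientation: [-2.015, -2.41, -0.001]
wrist_force: [-1.8, 4.9, -0.2]
grip_width: 0.229
grasp_force: 39.2
t: 7.18
tcp_pos: [0.5826, 0.147, 0.1122]
orientation: [-2.016, -2.409, 0.0]
wrist_force: [0.8, 2.7, -4.2]
grip_width: 0.223
grasp_force: 38.9
t: 7.8
tcp_pos: [0.5825, 0.1476, 0.1726]
orientation: [-2.015, -2.41, 0.001]
wrist_force: [0.5, 0.0, -0.3]
grip_width: 0.497
grasp_force: 0.0
42 348.5 193.0952380952381 [-0.09608739 -0.00348458  0.13651939]
[-1.04782069e-01  5.89805982e-17  1.31787449e-01] 1.4488035291363435
goal (0.6155, -0.037, 0.15, 42.0) shift [-0.1875 -0.002   0.0283] turn [ 0.0071  0.0021 -0.5552] now [0.5841 0.1479 0.1783] F [-0.1 -0.4  3.1] t 7.85
```

View pics/open2.png

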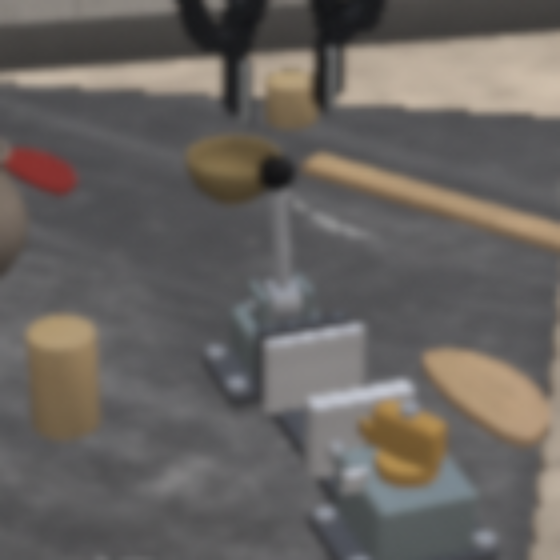

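The lever stands up at about 1.45–1.5 rad (ball at crop (277,172)). On to the nut.

```bash
python3 -m inch '-0.1875 -0.002 0 0 0 -0.555 -1;-0.1875 -0.002 0 0 0 -0.555 -1;-0.1875 -0.002 0 0 0 -0.555 -1;-0.1875 -0.002 0 0 0 -0.555 -1;-0.1875 -0.002 0.02 0 0 -0.555 -1' 60; python3 g.py .6155 -.037 .06 42
```

```text
t: 8.48
tcp_pos: [0.6149, -0.0385, 0.1534]
orientation: [1.28, 2.864, 0.002]
wrist_force: [0.6, 1.3, 0.5]
grip_width: 0.999
grasp_force: 0.0
goal (0.6155, -0.037, 0.06, 42.0) shift [0.001  0.0012 0.0934] turn [ 0.0029  0.0033 -0.0027] now [ 0.6149 -0.0385  0.1534] F [0.6 1.3 0.5] t 8.47
```

```bash
python3 -m inch '0 0 0.04 0 0 0 -1;0 0.001 0.075 0 0 0 -1;0 0.001 0.092 0 0 0 -1;0 0.001 0.092 0 0 0 0.2;0 0.001 0.092 0 0 0 1' ; python3 -m inch '0 0 0 0 0 0 1;0 0 0 0 0 0 1;0 0 0 0 0 0 1;0 0 0 0 0 0 1;0 0 0 0 0 0 1'; python3 g.py .6155 -.037 .06 100
```

```text
t: 9.1
tcp_pos: [0.6154, -0.0364, 0.0618]
orientation: [1.277, 2.868, 0.001]
wrist_force: [0.0, 0.5, -0.1]
grip_width: 0.605
grasp_force: 0.0
t: 9.72
tcp_pos: [0.6141, -0.0379, 0.062]
orientation: [1.279, 2.868, -0.003]
wrist_force: [-6.0, -2.9, 6.2]
grip_width: 0.171
grasp_force: 60.2
goal (0.6155, -0.037, 0.06, 100.0) shift [-0.0003  0.0016  0.002 ] turn [-1.9000e-03  6.0000e-04 -1.0137e+00] now [ 0.6141 -0.0379  0.062 ] F [-6.  -2.9  6.2] t 9.72
```

```bash
python3 -m inch '0 -0.001 0 0 0 -0.12 1;0 -0.001 0 0 0 -0.24 1;0 -0.001 0 0 0 -0.36 1;0 -0.001 0 0 0 -0.48 1;0 -0.001 0 0 0 -0.6 1';python3 -m inch '0 0 0 0 0 -0.12 1;0 0 0 0 0 -0.24 1;0 0 0 0 0 -0.34 1;0 0 0 0 0 -0.42 1;0 0 0 0 0 -0.42 1'; python3 g.py .6155 -.037 .06 100;  python3 -m inch '0 0 0 0 0 0 0.5;0 0 0 0 0 0 0;0 0 0 0 0 0 -1;0 0 0 0 0 0 -1;0 0 -0.05 0 0 0 -1'; python3 g.py .504 -.248 .2 -10.5
```

```text
t: 10.35
tcp_pos: [0.614, -0.0381, 0.062]
orientation: [0.369, 3.118, -0.001]
wrist_force: [-4.1, -1.5, 4.8]
grip_width: 0.174
grasp_force: 60.7
t: 10.98
tcp_pos: [0.614, -0.0382, 0.062]
orientation: [-0.284, 3.127, -0.002]
wrist_force: [-2.6, -1.8, 4.6]
grip_width: 0.172
grasp_force: 59.9
goal (0.6155, -0.037, 0.06, 100.0) shift [-0.0017  0.0009  0.002 ] turn [-0.0015  0.0012  0.0068] now [ 0.614  -0.0382  0.062 ] F [-2.6 -1.8  4.6] t 10.97
t: 11.6
tcp_pos: [0.6109, -0.037, 0.1049]
orientation: [0.284, -3.118, -0.003]
wrist_force: [0.3, 0.5, -0.4]
grip_width: 0.994
grasp_force: 0.0
goal (0.504, -0.248, 0.2, -10.5) shift [ 0.1442 -0.1879 -0.0943] turn [-0.0077 -0.0098  1.9357] now [ 0.6109 -0.037   0.1049] F [ 0.3  0.5 -0.4] t 11.6
```

```bash
python3 -m inch '0 0 -0.06 0 0 0.18 -1;0.07 -0.09 -0.095 0 0 0.37 -1;0.144 -0.188 -0.095 0 0 0.55 -1;0.144 -0.188 -0.095 0 0 0.74 -1;0.144 -0.188 -0.095 0 0 0.92 -1';python3 - <<'E'
from plant import manip
from h import *
for n in("top","side"):
    c=manip.read_camera(n);np.savez(f"{n}1.npz",**c)
E
sed -i 's/^run.*//' fit.py; python3 -c "
import fit;fit.run('%s1.npz')"|grep -E 'brass|jaw|mould'; python3 g.py .504 -.248 .2 -10.5
```

```text
t: 12.22
tcp_pos: [0.5049, -0.2501, 0.2055]
orientation: [1.143, 2.926, -0.0]
wrist_force: [0.6, -0.8, 0.6]
grip_width: 1.006
grasp_force: 0.0
top brass 83 mean [ 0.6132 -0.0363] zmed 0.082 rect [615.5 -36.6] [27.8 37.5] 86.1
top brasstop 32 mean [ 0.6057 -0.0409] zmed 0.083 rect [606.  -40.9] [16.7 15.5] 9.5
top jaw1 40 mean [0.5925 0.0939] zmed 0.059 rect [592.6  93.9] [56.5  5.2] 9.2
top jaw2 68 mean [0.609  0.0162] zmed 0.059 rect [606.9  15.3] [58.2 10.3] 10.0
top mouldtop 32 mean [ 0.525  -0.2383] zmed 0.056 rect [ 524.3 -239.3] [ 8.4 28.7] 84.3
side brass 250 mean [ 0.6089 -0.0538] zmed 0.07 rect [607.9 -49.6] [70.  37.5] 64.6
side brasstop 106 mean [ 0.6116 -0.0462] zmed 0.08 rect [611.3 -45.6] [41.1 26.5] 10.4
side jaw1 17 mean [0.5724 0.0895] zmed 0.059 rect [572.3  89.8] [ 9.2 15.9] 79.8
side jaw2 79 mean [0.6081 0.0167] zmed 0.06 rect [604.7  14.8] [58.1 15.2] 10.8
side mouldtop 499 mean [ 0.5028 -0.248 ] zmed 0.057 rect [ 502.7 -249.6] [37.6 63.1] 80.7
goal (0.504, -0.248, 0.2, -10.5) shift [0.0031 0.0035 0.0059] turn [-6.0000e-04  2.4000e-03  1.0062e+00] now [ 0.5039 -0.2527  0.2059] F [ 0.  -0.3  0.1] t 12.32
```

The jaw spacing grew by 20 mm, so the nut is at its index. Now gripping the mould by its ends.

```bash
python3 -m inch '0.003 0.003 0.006 0 0 0.18 -1;0.003 0.003 0.006 0 0 0.37 -1;0.003 0.003 0.006 0 0 0.55 -1;0.003 0.003 0.006 0 0 0.74 -1;0.003 0.003 0.006 0 0 0.92 -1'; python3 g.py .5045 -.248 .1 -10.3
```

```text
t: 12.95
tcp_pos: [0.5063, -0.2433, 0.1989]
orientation: [-2.321, -2.117, -0.0]
wrist_force: [-0.0, -0.3, 0.9]
grip_width: 1.001
grasp_force: 0.0
goal (0.5045, -0.248, 0.1, -10.3) shift [-0.0049 -0.0013  0.0989] turn [-0.0001 -0.0004  0.0881] now [ 0.5063 -0.2433  0.1989] F [-0.  -0.3  0.9] t 12.95
```

```bash
python3 -m inch '-0.004 -0.001 0.05 0 0 0.088 -1;-0.004 -0.001 0.1 0 0 0.088 -1;-0.004 -0.001 0.1 0 0 0.088 -1;-0.004 -0.001 0.1 0 0 0.088 -1;-0.004 -0.001 0.1 0 0 0.088 -1'; python3 g.py .5045 -.248 .018 -10.3
```

```text
t: 13.58
tcp_pos: [0.506, -0.2486, 0.1025]
orientation: [2.403, 2.016, 0.003]
wrist_force: [0.4, 0.6, 0.1]
grip_width: 1.0
grasp_force: 0.0
goal (0.5045, -0.248, 0.018, -10.3) shift [ 0.0004 -0.002   0.0845] turn [0.0048 0.0016 0.0048] now [ 0.506  -0.2486  0.1025] F [0.4 0.6 0.1] t 13.57
```

```bash
python3 -m inch '0 -0.001 0.03 0 0 0 -1;0 -0.001 0.06 0 0 0 -1;0 -0.001 0.082 0 0 0 -1;0 -0.001 0.082 0 0 0 -1;0 -0.001 0.082 0 0 0 -0.6' 30; python3 -m inch '0 0 0 0 0 0 0;0 0 0 0 0 0 0;0 0 0 0 0 0 0;0 0 0 0 0 0 0;0 0 0 0 0 0 0'
```

```text
t: 14.2
tcp_pos: [0.5047, -0.2484, 0.0195]
orientation: [2.405, 2.016, 0.002]
wrist_force: [0.1, 0.1, -0.4]
grip_width: 0.819
grasp_force: 0.0
t: 14.82
tcp_pos: [0.5049, -0.2485, 0.0197]
orientation: [2.404, 2.016, 0.002]
wrist_force: [-1.1, -0.0, 6.0]
grip_width: 0.744
grasp_force: 35.0
```

```bash
python3 -m inch '0 0 -0.02 0 0 0 0;0 0 -0.05 0 0 0 0;0 0 -0.08 0 0 0 0;0 0 -0.1 0 0 0 0;0 0 -0.1 0 0 0 0' 40; python3 g.py .47 -.06 .12 -79.8
```

```text
t: 15.45
tcp_pos: [0.5045, -0.2483, 0.1195]
orientation: [2.405, 2.016, 0.002]
wrist_force: [-0.9, -0.3, -1.5]
grip_width: 0.741
grasp_force: 45.6
goal (0.47, -0.06, 0.12, -79.8) shift [ 0.1794 -0.0668 -0.001 ] turn [ 4.0000e-03 -1.2000e-03  1.2173e+00] now [ 0.5045 -0.2483  0.1195] F [-0.9 -0.3 -1.5] t 15.45
```

```bash
python3 -m inch '0.036 -0.013 0 0 0 0.17 0;0.072 -0.027 0 0 0 0.34 0;0.108 -0.04 0 0 0 0.51 0;0.144 -0.053 0 0 0 0.68 0;0.18 -0.067 0 0 0 0.85 0';python3 -m inch '0 0 0 0 0 0.13 0;0 0 0 0 0 0.26 0;0 0 0 0 0 0.367 0;0 0 0 0 0 0.367 0;0 0 0 0 0 0.367 0'; python3 g.py .47 -.06 .0145 -79.8
```

```text
t: 16.08
tcp_pos: [0.4679, -0.0576, 0.1153]
orientation: [-3.027, -0.837, 0.004]
wrist_force: [0.5, 0.3, -0.7]
grip_width: 0.745
grasp_force: 45.6
t: 16.7
tcp_pos: [0.4686, -0.0588, 0.1162]
orientation: [-3.128, -0.283, 0.002]
wrist_force: [0.5, -0.3, -1.6]
grip_width: 0.746
grasp_force: 45.7
goal (0.47, -0.06, 0.0145, -79.8) shift [0.0013 0.0015 0.1017] turn [-0.0006  0.0014  0.0023] now [ 0.4686 -0.0588  0.1162] F [ 0.5 -0.3 -1.6] t 16.7
```

```bash
python3 -m inch '0 0 0.03 0 0 0 0;0 0 0.06 0 0 0 0;0 0 0.085 0 0 0 0;0 0 0.094 0 0 0 0;0 0 0.098 0 0 0 0';python3 -m inch '0 0 0.001 0 0 0 0;0 0 0.002 0 0 0 0;0 0 0.003 0 0 0 0;0 0 0.004 0 0 0 0;0 0 0.004 0 0 0 0'
```

```text
t: 17.32
tcp_pos: [0.469, -0.0589, 0.019]
orientation: [-3.129, -0.281, 0.0]
wrist_force: [0.9, -0.0, -1.3]
grip_width: 0.747
grasp_force: 45.6
t: 17.95
tcp_pos: [0.469, -0.0588, 0.0151]
orientation: [-3.129, -0.28, 0.0]
wrist_force: [-0.6, 0.4, -0.7]
grip_width: 0.746
grasp_force: 45.6
```

```bash
python3 -m inch '0 0 0.0005 0 0 0 0;0 0 0.001 0 0 0 0;0 0 0.0015 0 0 0 0;0 0 0.0015 0 0 0 0;0 0 0.0015 0 0 0 0'; python3 -m inch '0 0 0 0 0 0 -0.6;0 0 0 0 0 0 -1;0 0 0 0 0 0 -1;0 0 -0.04 0 0 0 -1;0 0 -0.08 0 0 0 -1';python3 -m inch '0 0 -0.02 0 0 -0.18 -1;0 0 -0.02 0 0 -0.36 -1;0 0 -0.02 0 0 -0.54 -1;0 0 -0.02 0 0 -0.72 -1;0 0 -0.02 0 0 -0.9 -1'; python3 - <<'E'
from plant import manip
from h import *
for n in("top","side"):
    c=manip.read_camera(n);np.savez(f"{n}2.npz",**c);W=cloud(c);hsv=cv2.cvtColor(c["image"],cv2.COLOR_BGR2HSV)
    m=((hsv[...,1]<40)&(hsv[...,2]>140)&(W[...,2]>.04)&(W[...,2]<.058)&(np.hypot(W[...,0]-.47,W[...,1]+.06)<.06)).astype(np.uint8)
    v,u=np.nonzero(m)
    if len(u)<20: print(n,"none",len(u));continue
    P=np.array([onz(c,a,b,.05)[:2]*1000 for a,b in zip(u,v)],np.float32);print(n,len(u),P.mean(0),cv2.minAreaRect(P),np.median(W[m>0][:,2]))
E
python3 g.py .469 -.059 .1 10.2
```

```text
t: 18.58
tcp_pos: [0.4691, -0.0588, 0.0138]
orientation: [3.129, 0.28, 0.0]
wrist_force: [-1.2, 1.3, 0.7]
grip_width: 0.739
grasp_force: 45.9
t: 19.2
tcp_pos: [0.4685, -0.0588, 0.094]
orientation: [-3.129, -0.28, 0.002]
wrist_force: [0.7, -0.8, -0.6]
grip_width: 0.997
grasp_force: 0.0
t: 19.82
tcp_pos: [0.469, -0.0589, 0.1136]
orientation: [2.691, 1.621, 0.0]
wrist_force: [-0.1, 0.2, -0.2]
grip_width: 0.998
grasp_force: 0.0
top none 18
side 367 [469.54712 -65.42823] ((469.5956726074219, -64.88567352294922), (35.80952835083008, 76.9321060180664), 9.76094913482666) 0.05084438107979153
goal (0.469, -0.059, 0.1, 10.2) shift [-0.0001  0.0001  0.0135] turn [-0.000e+00 -1.000e-04 -6.693e-01] now [ 0.469  -0.0588  0.1135] F [-0.6  0.9  0.1] t 19.93
```

```bash
python3 -m inch '0 0 0 0 0 -0.17 -1;0 0 0 0 0 -0.34 -1;0 0 0 0 0 -0.51 -1;0 0 0 0 0 -0.669 -1;0 0 0 0 0 -0.669 -1';python3 -m inch '0 0 0.03 0 0 0 -1;0 0 0.06 0 0 0 -1;0 0 0.085 0 0 0 -1;0 0 0.095 0 0 0 -1;0 0 0.095 0 0 0 -1' 30; python3 g.py .469 -.0588 .018 10.2;python3 -m inch '0 0 0 0 0 0 0;0 0 0 0 0 0 0.3;0 0 0 0 0 0 0.4;0 0 0 0 0 0 0.5;0 0 0 0 0 0 0.5'; python3 -m inch '0 0 -0.02 0 0 0 0.5;0 0 -0.05 0 0 0 0.5;0 0 -0.08 0 0 0 0.5;0 0 -0.1 0 0 0 0.5;0 0 -0.1 0 0 0 0.5' 45; python3 g.py .5982 .0565 .1 10.2
```

```text
t: 20.55
tcp_pos: [0.469, -0.0588, 0.1136]
orientation: [2.023, 2.404, 0.0]
wrist_force: [1.4, 1.1, -1.0]
grip_width: 1.001
grasp_force: 0.0
t: 21.18
tcp_pos: [0.4688, -0.0588, 0.0183]
orientation: [-2.019, -2.406, 0.001]
wrist_force: [0.8, 0.2, 0.2]
grip_width: 1.0
grasp_force: 0.0
goal (0.469, -0.0588, 0.018, 10.2) shift [-0.      0.0002  0.0003] turn [-0.0009 -0.0003 -0.0039] now [ 0.4688 -0.0588  0.0183] F [0.8 0.2 0.2] t 21.18
t: 21.8
tcp_pos: [0.4696, -0.059, 0.0195]
orientation: [2.016, 2.407, 0.001]
wrist_force: [0.5, 0.0, 6.1]
grip_width: 0.416
grasp_force: 31.2
t: 22.42
tcp_pos: [0.4697, -0.059, 0.1197]
orientation: [2.016, 2.407, 0.002]
wrist_force: [-0.4, -0.2, -2.2]
grip_width: 0.415
grasp_force: 45.8
goal (0.5982, 0.0565, 0.1, 10.2) shift [0.0911 0.1468 0.02  ] turn [ 0.0022  0.0008 -0.0015] now [ 0.4697 -0.059   0.1197] F [-0.4 -0.2 -2.2] t 22.43
```

```bash
python3 -m inch '0.018 0.03 0 0 0 -0.002 0.5;0.045 0.073 0 0 0 -0.002 0.5;0.073 0.118 0 0 0 -0.002 0.5;0.091 0.147 0 0 0 -0.002 0.5;0.091 0.147 0.01 0 0 -0.002 0.5';python3 -m inch '0 0 0.01 0 0 0 0.5;0 0 0.018 0 0 0 0.5;0 0 0.018 0 0 0 0.5;0 0 0.018 0 0 0 0.5;0 0 0.018 0 0 0 0.5'; python3 - <<'E'
from plant import manip
from h import *
o=manip.get_obs();print("tcp in clamp",C(o["tcp_pos"]))
ims=[]
for n in("top","side"):
    c=manip.read_camera(n);np.savez(f"{n}3.npz",**c);W=cloud(c);Cw=(W-O)@np.c_[CX,CY,[0,0,1]]
    hsv=cv2.cvtColor(c["image"],cv2.COLOR_BGR2HSV);w=(hsv[...,1]<45)&(hsv[...,2]>120)
    for nm,lo,hi,z0,z1 in(("jaw1",-.06,-.03,.05,.066),("jaw2",.025,.06,.05,.066),("mouldtop",-.05,.05,.105,.13)):
        m=w&(Cw[...,0]>lo)&(Cw[...,0]<hi)&(Cw[...,2]>z0)&(Cw[...,2]<z1)&(abs(Cw[...,1])<.04)
        if m.sum()>8: q=Cw[m]*1000;print(n,nm,m.sum(),"x pct",np.percentile(q[:,0],[2,25,50,75,98]).round(1),"y",np.percentile(q[:,1],[2,98]).round(1),"z",np.median(q[:,2]).round(1))
a=cv2.resize(ld("top3.npz")["image"][180:250,250:350],(400,280));b=cv2.resize(ld("side3.npz")["image"][170:300,310:430],(400,433))
o=np.zeros((440,800,3),np.uint8);o[:280,:400]=a;o[:433,400:]=b;cv2.imwrite("pics/over.png",o)
E
```

```text
t: 23.05
tcp_pos: [0.5982, 0.0582, 0.1063]
orientation: [-2.01, -2.412, 0.002]
wrist_force: [-0.5, -1.0, -1.7]
grip_width: 0.417
grasp_force: 46.2
t: 23.68
tcp_pos: [0.598, 0.0563, 0.0914]
orientation: [2.014, 2.41, 0.001]
wrist_force: [-0.1, -0.3, -2.1]
grip_width: 0.413
grasp_force: 46.2
tcp in clamp [-0.00140901 -0.00024545  0.0913996 ]
top jaw1 40 x pct [-42.4 -40.6 -38.9 -37.7 -36.4] y [-26.   26.6] z 58.0
top jaw2 59 x pct [35.1 38.2 40.9 43.7 45.8] y [-28.   17.9] z 58.3
top mouldtop 61 x pct [-31.9 -28.5 -23.5 -16.9  30.7] y [-16.3   9.8] z 121.5
side jaw1 48 x pct [-56.2 -39.8 -38.3 -36.9 -34.3] y [-29.9  -6.2] z 55.6
side jaw2 140 x pct [33.6 39.3 43.5 45.3 47.8] y [-31.2  25.8] z 58.8
side mouldtop 314 x pct [-28.2   0.3  18.9  29.   32.4] y [-19.2  17.5] z 122.1
```

View pics/over.png

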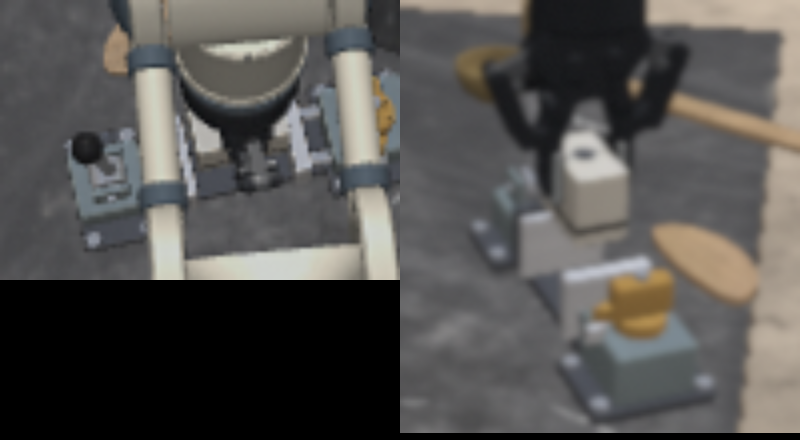

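The mould hangs centred over the gap (mould x −32..32, jaw faces −36 and +35 in the clamp frame). Lowering it.

```bash
python3 -m inch '0 0 0.008 0 0 0 0.5;0 0 0.016 0 0 0 0.5;0 0 0.024 0 0 0 0.5;0 0 0.03 0 0 0 0.5;0 0 0.03 0 0 0 0.5';python3 -m inch '0 0 0.007 0 0 0 0.5;0 0 0.014 0 0 0 0.5;0 0 0.021 0 0 0 0.5;0 0 0.026 0 0 0 0.5;0 0 0.028 0 0 0 0.5';python3 g.py .5982 .0563 .0295 10.2
```

```text
t: 24.4
tcp_pos: [0.5973, 0.0566, 0.0596]
orientation: [-2.014, -2.41, 0.002]
wrist_force: [-1.1, 0.1, -2.3]
grip_width: 0.414
grasp_force: 46.2
t: 25.02
tcp_pos: [0.5975, 0.0566, 0.032]
orientation: [-2.014, -2.41, 0.001]
wrist_force: [-0.8, -0.3, -1.3]
grip_width: 0.409
grasp_force: 46.2
goal (0.5982, 0.0563, 0.0295, 10.2) shift [-0.0004  0.0007  0.0025] turn [-0.0008 -0.0001  0.0005] now [0.5975 0.0566 0.032 ] F [-0.8 -0.3 -1.3] t 25.02
```

Clear of the jaws. Set it down, release, and go up.

```bash
python3 -m inch '0 0 0.001 0 0 0 0.5;0 0 0.002 0 0 0 0.5;0 0 0.003 0 0 0 0.5;0 0 0.0035 0 0 0 0.5;0 0 0.0035 0 0 0 0.5';python3 -m inch '0 0 0 0 0 0 0;0 0 0 0 0 0 -0.5;0 0 0 0 0 0 -0.5;0 0 -0.02 0 0 0 -0.5;0 0 -0.05 0 0 0 -0.5';python3 -m inch '0 0 -0.06 0 0 0 -0.5;0 0 -0.11 0 0 0 -0.5;0 0 -0.11 0 0 0 -0.5;0 0 -0.11 0 0 0 -0.5;0 0 -0.11 0 0 0 -0.5';python3 - <<'E'
from plant import manip
from h import *
for n in("side","top"):
    c=manip.read_camera(n);W=cloud(c);Cw=(W-O)@np.c_[CX,CY,[0,0,1]]
    hsv=cv2.cvtColor(c["image"],cv2.COLOR_BGR2HSV);w=(hsv[...,1]<45)&(hsv[...,2]>120)
    m=w&(abs(Cw[...,0])<.034)&(Cw[...,2]>.05)&(Cw[...,2]<.07)&(abs(Cw[...,1])<.03)
    q=Cw[m]*1000
    if len(q)>9: print(n,m.sum(),np.percentile(q[:,0],[2,50,98]).round(1),np.percentile(q[:,1],[2,50,98]).round(1),"z",np.median(q[:,2]),cv2.minAreaRect(q[:,:2].astype(np.float32)))
    if n=="side":
        k=(c["image"].max(2)<45)&(abs(Cw[...,1])<.03)&(Cw[...,0]<-.07)&(Cw[...,0]>-.14)&(Cw[...,2]<.146)&(Cw[...,2]>.1)
        v,u=np.nonzero(k);print(len(u),np.median(Cw[k],0),onplane(c,u.mean(),v.mean()))
E
python3 g.py .5817 .1485 .19 10.2
```

```text
t: 25.65
tcp_pos: [0.5979, 0.0566, 0.0296]
orientation: [2.014, 2.41, 0.001]
wrist_force: [-0.8, 0.5, 1.6]
grip_width: 0.414
grasp_force: 46.4
t: 26.28
tcp_pos: [0.5973, 0.0566, 0.0798]
orientation: [-2.014, -2.41, 0.001]
wrist_force: [0.8, -0.4, 0.5]
grip_width: 0.747
grasp_force: 0.0
t: 26.9
tcp_pos: [0.5971, 0.0565, 0.1875]
orientation: [-2.013, -2.409, 0.003]
wrist_force: [-0.2, 0.4, -0.9]
grip_width: 0.752
grasp_force: 0.0
side 273 [-31.1   3.   31.5] [-20.4  -4.5  15.2] z 60.72871904467441 ((0.113616943359375, -4.033670425415039), (67.63555908203125, 48.98287582397461), 2.431466579437256)
40 [-0.09630863 -0.00334858  0.13615099] [-1.04615862e-01  1.31838984e-16  1.31656581e-01]
top 130 [-32.2 -18.2  -3.2] [-16.    1.3  18.2] z 60.62737856165614 ((-1.4389533996582031, 1.4877948760986328), (63.09069061279297, 37.25387954711914), 3.169235944747925)
goal (0.5817, 0.1485, 0.19, 10.2) shift [ 0.0932  0.0011 -0.0025] turn [-0.0028 -0.0004  0.0005] now [0.5971 0.0565 0.1874] F [ 0.9 -0.3 -0.4] t 27.0
```

The mould stands on the bed at z 10 with x and y close to zero. Now grip the ball and swing the lever home.

```bash
python3 -m inch '0.045 0.001 0 0 0 0 -0.5;0.09 0.001 0 0 0 0 -0.5;0.0955 0.001 0 0 0 0 -0.5;0.0955 0.001 0.04 0 0 0 -0.5;0.0955 0.001 0.076 0 0 0 -0.5' 60;python3 -m inch '0 0 0 0 0 0 0;0 0 0 0 0 0 1;0 0 0 0 0 0 1;0 0 0 0 0 0 1;0 0 0 0 0 0 1'; python3 g.py .5813 .1505 .111 10.2
```

```text
t: 27.62
tcp_pos: [0.5817, 0.1501, 0.1116]
orientation: [2.015, 2.41, -0.001]
wrist_force: [-0.0, -0.7, -0.4]
grip_width: 0.75
grasp_force: 0.0
t: 28.25
tcp_pos: [0.5822, 0.1504, 0.1154]
orientation: [2.014, 2.409, 0.002]
wrist_force: [-4.2, -3.2, 5.0]
grip_width: 0.216
grasp_force: 58.6
goal (0.5813, 0.1505, 0.111, 10.2) shift [ 0.0003 -0.0008  0.0044] turn [0.0021 0.0006 0.0002] now [0.5822 0.1504 0.1154] F [-4.2 -3.2  5. ] t 28.25
```

```bash
python3 -m inch '0.015 0 0.002 0 0 0 1;0.0265 0 0.0055 0 0 0 1;0.0373 0 0.0105 0 0 0 1;0.0472 0 0.0173 0 0 0 1;0.0561 0 0.0254 0 0 0 1'; python3 -m inch '0.0074 0 0.0094 0 0 0 1;0.0135 0 0.0198 0 0 0 1;0.0178 0 0.0309 0 0 0 1;0.0205 0 0.0426 0 0 0 1;0.0214 0 0.054 0 0 0 1'
```

```text
t: 28.88
tcp_pos: [0.5728, 0.2101, 0.0932]
orientation: [-2.012, -2.413, -0.016]
wrist_force: [-1.8, 4.8, 3.9]
grip_width: 0.066
grasp_force: 2.3
t: 29.5
tcp_pos: [0.5679, 0.2268, 0.0325]
orientation: [-2.015, -2.41, 0.001]
wrist_force: [1.0, -0.7, 0.0]
grip_width: 0.002
grasp_force: 0.0
```

```bash
cat > ball.py <<'E'
from plant import manip
from h import *
c=manip.read_camera("side");W=cloud(c);Cw=(W-O)@np.c_[CX,CY,[0,0,1]]
o=manip.get_obs();print("tcp",C(o["tcp_pos"]).round(4))
cv2.imwrite("pics/lv%d.png"%int(o["t"]*10),cv2.resize(c["image"][150:290,280:420],(560,560)))
m=(c["image"].max(2)<45)&(abs(Cw[...,1])<.02)&(Cw[...,0]<-.07)&(Cw[...,0]>-.2)&(Cw[...,2]<.15)&(Cw[...,2]>.03)
r=np.hypot(Cw[...,0]+.095,Cw[...,2]-.052);m&=(r>.06)&(r<.1)
q=Cw[m];print(len(q)); 
if len(q): print(np.median(q,0),np.histogram(np.arctan2(q[:,2]-.052,-.095-q[:,0]),bins=np.arange(0,1.9,.1)))
E
python3 ball.py; ls pics
```

```text
tcp [-0.1744 -0.0006  0.0306]
271
[-0.16016692 -0.0083791   0.10984404] (array([ 7,  6,  5, 36, 35, 18, 22, 34, 33, 15, 17, 42,  0,  0,  0,  0,  0,
        0]), array([0. , 0.1, 0.2, 0.3, 0.4, 0.5, 0.6, 0.7, 0.8, 0.9, 1. , 1.1, 1.2,
       1.3, 1.4, 1.5, 1.6, 1.7, 1.8]))
crop0.png
grip.png
lv295.png
open.png
open2.png
over.png
side0.png
top0.png
top_open.png
```

```bash
ls pics
```

```text
crop0.png
grip.png
lv295.png
open.png
open2.png
over.png
side0.png
top0.png
top_open.png
```

View pics/lv295.png

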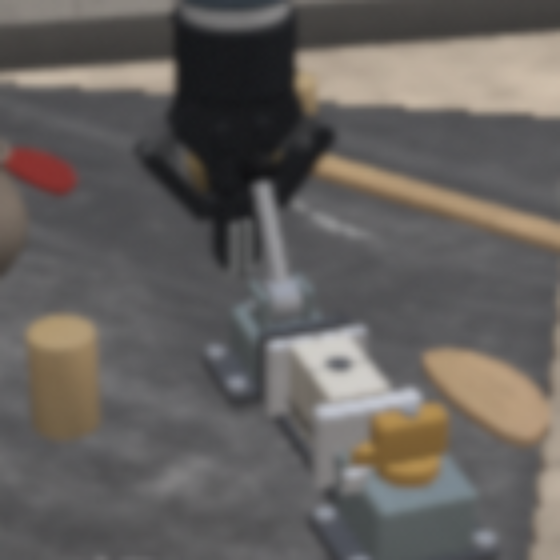

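The mould sits between the jaws; the lever stopped at about 1.05 rad (ball near crop (262,165)), with the shut fingers outboard of it. I'll come round above it and press the ball down from the top.

```bash
python3 -m inch '0.03 0 0 0 0 0 1;0.055 0 0 0 0 0 1;0.055 0 -0.05 0 0 0 1;0.055 0 -0.1 0 0 0 1;0.055 0 -0.14 0 0 0 1';python3 -m inch '0 0 -0.003 0 0 0 1;-0.05 0 -0.003 0 0 0 1;-0.1 0 -0.003 0 0 0 1;-0.103 0 -0.003 0 0 0 1;-0.103 0 -0.003 0 0 0 1'; python3 ball.py
```

```text
t: 30.18
tcp_pos: [0.5586, 0.2812, 0.1761]
orientation: [2.014, 2.41, 0.003]
wrist_force: [1.0, 0.1, 0.4]
grip_width: 0.002
grasp_force: 0.0
t: 30.8
tcp_pos: [0.5763, 0.1795, 0.1755]
orientation: [-2.015, -2.409, 0.002]
wrist_force: [-0.4, 1.2, -0.5]
grip_width: 0.001
grasp_force: 0.0
tcp [-0.1272  0.0002  0.1757]
33
[-0.12949562 -0.00305905  0.12596034] (array([ 0,  0,  0,  0,  0,  0,  0,  0,  0,  0,  3, 29,  1,  0,  0,  0,  0,
        0]), array([0. , 0.1, 0.2, 0.3, 0.4, 0.5, 0.6, 0.7, 0.8, 0.9, 1. , 1.1, 1.2,
       1.3, 1.4, 1.5, 1.6, 1.7, 1.8]))
```

```bash
python3 -m inch '0 0 0.03 0 0 0 1;0 0 0.042 0 0 0 1;0.0095 0 0.0476 0 0 0 1;0.0188 0 0.0553 0 0 0 1;0.0267 0 0.0643 0 0 0 1';python3 -m inch '0.0065 0 0.01 0 0 0 1;0.0114 0 0.021 0 0 0 1;0.0147 0 0.0325 0 0 0 1;0.0159 0 0.0404 0 0 0 1;0.0163 0 0.049 0 0 0 1';python3 -m inch '0 0 0.002 0 0 0 1;0 0 0.003 0 0 0 1;0 0 0.003 0 0 0 1;0 0 0.003 0 0 0 1;0 0 0.003 0 0 0 1'
```

```text
t: 31.48
tcp_pos: [0.5719, 0.2085, 0.1144]
orientation: [-2.013, -2.412, -0.006]
wrist_force: [-2.3, 3.4, 9.5]
grip_width: -0.001
grasp_force: 4.3
t: 32.1
tcp_pos: [0.5693, 0.2237, 0.0643]
orientation: [2.013, 2.411, 0.005]
wrist_force: [-0.3, 3.1, 5.1]
grip_width: 0.004
grasp_force: 2.4
t: 32.72
tcp_pos: [0.5693, 0.2234, 0.0625]
orientation: [2.014, 2.411, 0.005]
wrist_force: [-3.2, 4.2, 9.4]
grip_width: -0.002
grasp_force: 4.9
```

```bash
python3 -m inch '0 0 0.002 0 0 0 1;0 0 0.004 0 0 0 1;0 0 0.005 0 0 0 1;0 0 0.005 0 0 0 1;0 0 0.005 0 0 0 1';python3 -m inch '0 0 -0.03 0 0 0 1;0 0 -0.08 0 0 0 1;0 0 -0.13 0 0 0 1;0 0 -0.15 0 0 0 1;0 0 -0.15 0 0 0 1'; python3 - <<'E'
from plant import manip
from h import *
im=[]
for n in("side","top"):
    c=manip.read_camera(n);W=cloud(c);Cw=(W-O)@np.c_[CX,CY,[0,0,1]];im.append(c["image"])
    hsv=cv2.cvtColor(c["image"],cv2.COLOR_BGR2HSV);w=(hsv[...,1]<45)&(hsv[...,2]>120)
    m=w&(abs(Cw[...,0])<.04)&(Cw[...,2]>.0595)&(Cw[...,2]<.07)&(abs(Cw[...,1])<.03)
    q=Cw[m]*1000
    if len(q)>9: print(n,m.sum(),np.percentile(q[:,0],[2,98]).round(1),np.percentile(q[:,1],[2,98]).round(1),"z",np.median(q[:,2]),cv2.minAreaRect(q[:,:2].astype(np.float32)))
    k=(c["image"].max(2)<45)&(abs(Cw[...,1])<.03)&(Cw[...,0]<-.14)&(Cw[...,0]>-.2)&(Cw[...,2]<.146)&(Cw[...,2]>.03)
    if k.any(): print("ball",k.sum(),np.median(Cw[k],0),Cw[k][:,2].max())
a=cv2.resize(im[0][150:290,280:420],(400,400));b=cv2.resize(im[1][180:260,235:365],(400,246))
o=np.zeros((400,800,3),np.uint8);o[:,:400]=a;o[:246,400:]=b;cv2.imwrite("pics/fin.png",o)
E
```

```text
t: 33.35
tcp_pos: [0.5697, 0.2236, 0.0619]
orientation: [2.013, 2.41, 0.009]
wrist_force: [-11.4, 0.7, 26.3]
grip_width: -0.001
grasp_force: 13.5
t: 33.98
tcp_pos: [0.5694, 0.2221, 0.2062]
orientation: [2.014, 2.409, 0.002]
wrist_force: [-0.1, -0.4, -1.0]
grip_width: 0.003
grasp_force: 0.0
side 262 [-35.   39.2] [-22.8  20. ] z 61.116582736014706 ((1.8112068176269531, -2.4526748657226562), (75.78343200683594, 55.02001953125), 0.07959579676389694)
ball 14 [-0.17022098 -0.00601064  0.05934183] 0.06365704319327765
top 196 [-34.6  39.2] [-24.2  19.5] z 61.40898761680802 ((1.7225379943847656, -0.5822658538818359), (53.552955627441406, 76.28765869140625), 89.12694549560547)
ball 18 [-0.17200249 -0.00329827  0.05800148] 0.06320731542714635
```

View pics/fin.png

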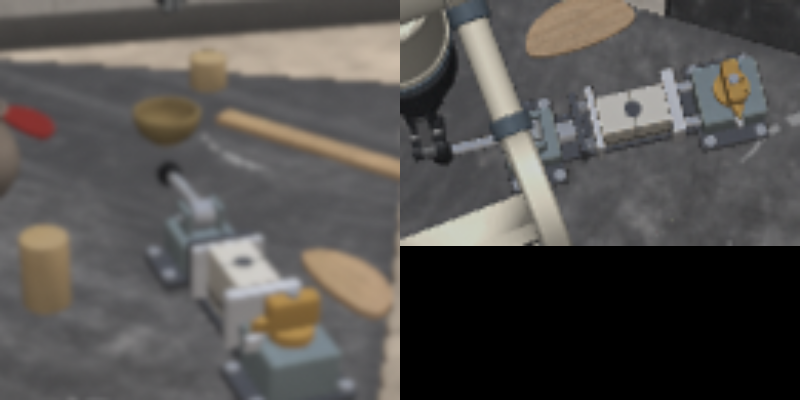

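The lever is level against its stop, the mould is gripped upright between both jaws, the nose points at the rib, and the bystanders are untouched. Handing in.

```bash
python3 -c "
from plant import manip
print(manip.close_job())"
```

```text
the job is handed in; nothing more can be done
None
```

The job is handed in (no verdict was returned): at the last look the mould stood upright in the clamp, with the nut's nose at its index rib and the lever fully home, and the bystanders had not been touched.

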